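# Make up the parts kits for two repairs

### The job

Make up the parts kits for the two machines under repair: into the tray with the square-flanged sander spindle put the pulley whose bore fits its keyed shaft, the large ball bearing and the spacer sleeve, and into the tray with the round pillar-drill spindle put the pulley that fits its splined shaft and the small ball bearing. Set every part down on the bare floor of its tray, the pulleys and bearings flat and the sleeve standing on end, without dropping any. Leave the third pulley where it stands, do not disturb the mug or the screwdriver, and let go of everything at the end.

Things in the scene. Friction and masses are not known exactly. Their poses are not given: they have to be found in the camera images.
- keyed_pulley: Aluminium toothed-belt pulley. Its bore is a 25 mm round hole with one square keyway, 9 mm wide and 5 mm deep. Outside the same as the other two: 60 mm over the flanges (0 to 22 mm height, grip here from outside), steel boss 44 mm across on top (22 to 30 mm). About 0.18 kg. Stands boss up on the 3 mm thick stock mat. Origin: centre of its underside; z is its axis, up.
- splined_pulley: Aluminium toothed-belt pulley. Its bore is a 25 mm hole with six splines, star-shaped from above. Outside the same as the other two: 60 mm over the flanges (0 to 22 mm height, grip here from outside), steel boss 44 mm across on top (22 to 30 mm). About 0.18 kg. Stands boss up on the 3 mm thick stock mat. Origin: centre of its underside; z is its axis, up.
- round_pulley: Aluminium toothed-belt pulley. Its bore is a plain 25 mm round hole: the pulley that fits neither spindle. Outside the same as the other two: 60 mm over the flanges (0 to 22 mm height, grip here from outside), steel boss 44 mm across on top (22 to 30 mm). About 0.18 kg. Stands boss up on the 3 mm thick stock mat. Origin: centre of its underside; z is its axis, up.
- large_bearing: Large sealed ball bearing, steel rings with a black seal between them, 52 mm outside diameter, 15 mm high, 25 mm bore, about 0.13 kg. Lies flat on the 3 mm thick stock mat. Origin: centre of its underside; z is its axis, up. Grip it from outside (52 mm).
- small_bearing: Small sealed ball bearing like the large one, but 35 mm outside diameter, 11 mm high, 15 mm bore, about 0.045 kg. Lies flat on the 3 mm thick stock mat. Origin: centre of its underside; z is its axis, up. Grip it from outside (35 mm).
- spacer_sleeve: Plain steel tube, 34 mm outside diameter, 40 mm high, about 0.12 kg, standing on end on the 3 mm thick stock mat. Origin: centre of its underside; z is its axis, up. Grip it from outside (34 mm).
- sander_tray: Fixed dark tray, outside 278 (x) by 208 mm (y), walls 4 mm thick, 22 mm high, floor 4 mm thick. In its +x end, at x = 78 mm, stands a bench sander's spindle: square cast flange 95 mm wide, 25 mm shaft upright, top 75 mm over the table, one 8 mm key in its side. Free floor: x -135 to +30, y -100 to +100 mm. Origin: centre of the underside, on the table. Left or right of the stock.
- drill_tray: Fixed dark tray, outside 278 (x) by 208 mm (y), walls 4 mm thick, 22 mm high, floor 4 mm thick. In its +x end, at x = 78 mm, stands a pillar drill's spindle: round collar 74 mm wide, 50 mm quill, 25 mm upright shaft with six splines, top 76 mm over the table. Free floor: x -135 to +40, y -100 to +100 mm. Origin: centre of the underside, on the table. Left or right of the stock.
- tea_mug: White tea mug, a bystander, 80 mm in diameter, 92 mm high, handle on its +y side; standing on the far side of the stock. Origin: centre of its underside.
- screwdriver: Screwdriver with yellow and black handle, a bystander, 210 mm long, 29 mm thick, lying on the table on the far side of the stock. Origin: under the front end of the handle; the blade points along its x.
Not all that is in view belongs to the job. Leave any yellow look-alike of the small_bearing alone.

How it is judged:
At the end, for the whole second after the job is handed in: Keyed pulley, large bearing and sleeve in the sander tray, splined pulley and small bearing in the drill tray: each centre inside the tray, underside within 5 mm of its floor, upright within 0.1 rad, at rest. The round-bored pulley stands within 30 mm of where it was (x of keyed_pulley in the frame of sander_tray between -0.135 and 0.135 m and y of keyed_pulley in the frame of sander_tray between -0.1 and 0.1 m and z of keyed_pulley in the frame of sander_tray between 0 and 0.009 m and angle between each of keyed_pulley, large_bearing, spacer_sleeve, splined_pulley, small_bearing, round_pulley's own z axis and vertical below 0.1 rad and linear speed of each of keyed_pulley, large_bearing, spacer_sleeve, splined_pulley, small_bearing below 0.02 m/s and angular speed of each of keyed_pulley, large_bearing, spacer_sleeve, splined_pulley, small_bearing below 0.3 rad/s and x of large_bearing in the frame of sander_tray between -0.135 and 0.135 m and y of large_bearing in the frame of sander_tray between -0.1 and 0.1 m and z of large_bearing in the frame of sander_tray between 0 and 0.009 m and x of spacer_sleeve in the frame of sander_tray between -0.135 and 0.135 m and y of spacer_sleeve in the frame of sander_tray between -0.1 and 0.1 m and z of spacer_sleeve in the frame of sander_tray between 0 and 0.009 m and x of splined_pulley in the frame of drill_tray between -0.135 and 0.135 m and y of splined_pulley in the frame of drill_tray between -0.1 and 0.1 m and z of splined_pulley in the frame of drill_tray between 0 and 0.009 m and x of small_bearing in the frame of drill_tray between -0.135 and 0.135 m and y of small_bearing in the frame of drill_tray between -0.1 and 0.1 m and z of small_bearing in the frame of drill_tray between 0 and 0.009 m and distance of round_pulley from where it was at the start of the episode below 0.03 m); the robot touches nothing.
It fails at once if a part is dropped (falls free at over 0.7 m/s, as from 25 mm) ((linear speed of keyed_pulley above 0.7 m/s and contact force between the fingers and keyed_pulley below 0.05 N) or (linear speed of large_bearing above 0.7 m/s and contact force between the fingers and large_bearing below 0.05 N) or (linear speed of spacer_sleeve above 0.7 m/s and contact force between the fingers and spacer_sleeve below 0.05 N) or (linear speed of splined_pulley above 0.7 m/s and contact force between the fingers and splined_pulley below 0.05 N) or (linear speed of small_bearing above 0.7 m/s and contact force between the fingers and small_bearing below 0.05 N)).
It fails at once if the mug is moved by more than 30 mm (distance of tea_mug from where it was at the start of the episode above 0.03 m).
It fails at once if the screwdriver is moved by more than 30 mm (distance of screwdriver from where it was at the start of the episode above 0.03 m).
It also fails if it takes over 128 s, if anything falls off the work surface, if the arm or the gripper's body presses on something with over 40 N, if the wrist force passes 120 N, or if a joint passes its speed limit or range.

### The arm

A 6-joint arm with a two-finger parallel gripper is mounted at the origin on the work surface. World frame = base frame: x ahead of the robot, y to its left, z up, the work surface at z = 0. Lengths are in m, angles in rad, forces in N, time in s.
With the tool pointing down it reaches from about 0.35 to 1 m from the base axis. Payload 7.1 kg.
Tool frame: the origin (TCP) lies between the finger pads; the fingertips stand 22 mm ahead of it and the grasp point (between the pads) lies 3 mm ahead of it; z points along the fingers, y is the line along which they close (so a half turn about z gives the same grasp; the last joint's range is limited). The gripper opens to 85 mm and grips with 20 to 120 N. Pads are 22 mm wide; open, the fingers measure 114 mm over their backs; the gripper's body (76 mm by 85 mm) begins 54 mm behind the grasp point. The pads swing forward as they close: fully open they stand 13 mm farther back than shut.
Start: joints at [-1.338, 0.423, 1.63, -0, 1.089, -0.019], TCP at [0.156, -0.605, 0.253] pointing down, gripper open.
Joint ranges: [-3, 3], [-0.9, 2.11], [0.09, 2.58], [-1.31, 4.45], [0.11, 2.69], [-2.54, 2.54]. Speed limits (rad/s): [2.39, 2.39, 3.01, 3.14, 3.14, 3.14].

### API

Orientations are given as a rotation vector (axis times angle).
In Python, from rig import manip gives the robot as it stands. The module is installed in compiled form; this text tells all that it offers. Calls block until the motion is done:
- manip.move_to(position, orientation): joint-space move of the TCP to a pose.
- manip.servo_line(position, orientation=None, rate=0.15): straight line of the TCP; orientation=None keeps the orientation; rate is the mean speed in m/s.
- manip.set_joints(angles): joint-space move.
- manip.command_gripper(opening, f_grip=None): finger opening in m; f_grip is the grip in N (None keeps the last); returns when the fingers have stopped.
- manip.hold(seconds).
- manip.solve_ik(position, orientation): joint angles nearest the present ones, or None.
- manip.camera(name): name is "scene" or "top" or "wrist"; returns a dict with "image" (400x640x3 uint8, red, green, blue), "fx", "fy", "cx", "cy" (pixels), "cam_to_world" (4x4, takes a point from camera to world coordinates); the wrist camera has in their place "mount" (4x4, takes a point from camera to tool coordinates, whose origin is the TCP and whose axes are the flange's). Camera axes: x right, y down, z forward; pixel columns grow to the right and rows downward; lengths in m; the calibration is good to about 2 mm. A picture is of the moment at which its call begins: read the wrist's pose just before it. There is no depth.
A pose or a line that the arm cannot do raises manip.IKError and nothing moves.
- manip.sign_off(): hands the job in; it is judged then, once.
Readings, each from a call of its own:
- manip.get_time(): time.
- manip.get_joint_positions(): joint angles.
- manip.get_joint_vel(): joint speeds.
- manip.get_tau(): joint torques, N m.
- manip.get_position(): TCP position.
- manip.get_ee_rot(): TCP orientation.
- manip.get_contact_force(): force on the tool from outside, world axes, zero at the start.
- manip.get_torque(): the same for the moment, N m.
- manip.get_width(): finger opening in m.
- manip.get_grip_force(): force on a finger pad.
Only numpy, scipy, OpenCV 4.12 (cv2) and the standard library are available. Lean on these libraries where they do the work, as an engineer would, in place of code of your own. Each camera call takes 0.05 s, during which the arm holds its last target. There are 200 camera calls.

## Working session

There is one attempt and no reset: what is moved stays moved. The work goes in short steps, each a Python script; the robot and the scene stay as the last script left them, time stands still between calls to the robot, and variables do not carry over. Pictures are saved under pics/ and viewed, at most 14 in all, crops included, and the job is handed in when it is done.

```bash
mkdir -p pics
python3 - <<'E'
from rig import manip as m
import cv2,numpy as np
for n in("top","scene"):
    c=m.camera(n);cv2.imwrite(f"pics/{n}0.png",c["image"][:,:,::-1])
    print(n,c["fx"],c["fy"],c["cx"],c["cy"]);print(np.round(c["cam_to_world"],4).tolist())
c=m.camera("wrist");print(np.round(c["mount"],4).tolist(),c["fx"])
print(m.get_ee_rot(),m.get_time())
E
```

```text
top 506.740550340339 506.740550340339 316.34772368474256 201.72089775164432
[[0.0126, -0.9861, 0.1656, 0.4148], [-0.9999, -0.0128, 0.0001, -0.0012], [0.0021, -0.1656, -0.9862, 1.0459], [0.0, 0.0, 0.0, 1.0]]
scene 457.10253375053543 457.10253375053543 315.79657966052633 200.69844713707224
[[-0.5692, 0.6513, -0.5017, 1.0692], [0.8221, 0.4592, -0.3366, 0.3279], [0.0111, -0.6041, -0.7969, 0.8789], [0.0, 0.0, 0.0, 1.0]]
[[0.0005, -0.9504, -0.311, 0.0808], [1.0, 0.0006, -0.0002, -0.0006], [0.0004, -0.311, 0.9504, -0.1201], [0.0, 0.0, 0.0, 1.0]] 335.4637429425032
[-3.11559297e+00 -3.94325472e-01  2.04555889e-04] 0.15
```

View pics/top0.png

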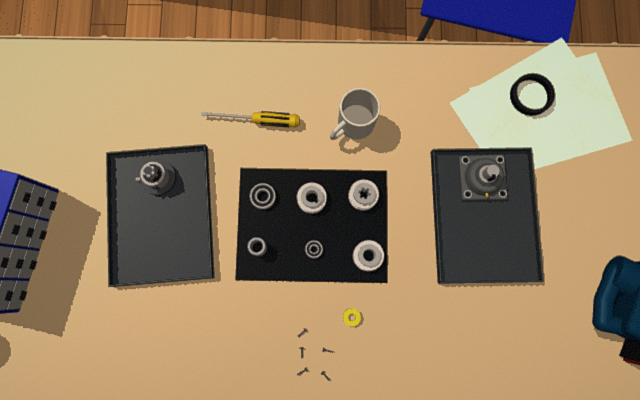

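View pics/scene0.png

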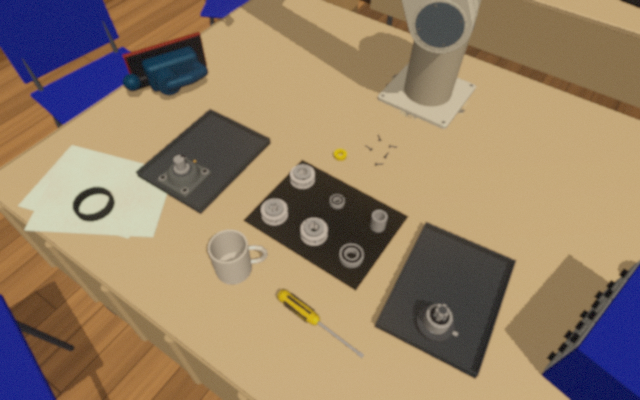

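The top view shows the drill tray on the left (+y), the sander tray on the right, and the stock mat at px 236–388 × 168–283. The pulleys are at about (312,197), (364,195) and (368,255), the large bearing at (262,196), the small bearing at (313,249) and the sleeve at (257,246). I'll zoom in to tell the bores apart.

```bash
python3 - <<'E'
import cv2
i=cv2.imread("pics/top0.png")[165:285,234:394]
cv2.imwrite("pics/c1.png",cv2.resize(i,None,fx=5,fy=5,interpolation=cv2.INTER_CUBIC))
E
cat > h.py <<'E'
import numpy as np
from rig import manip as m
def ray(c,u,v,z,T=None):
    T=c["cam_to_world"] if T is None else T
    d=T[:3,:3]@[(u-c["cx"])/c["fx"],(v-c["cy"])/c["fy"],1]
    return T[:3,3]+d*(z-T[2,3])/d[2]
E
```

```text
(no output)
```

View pics/c1.png

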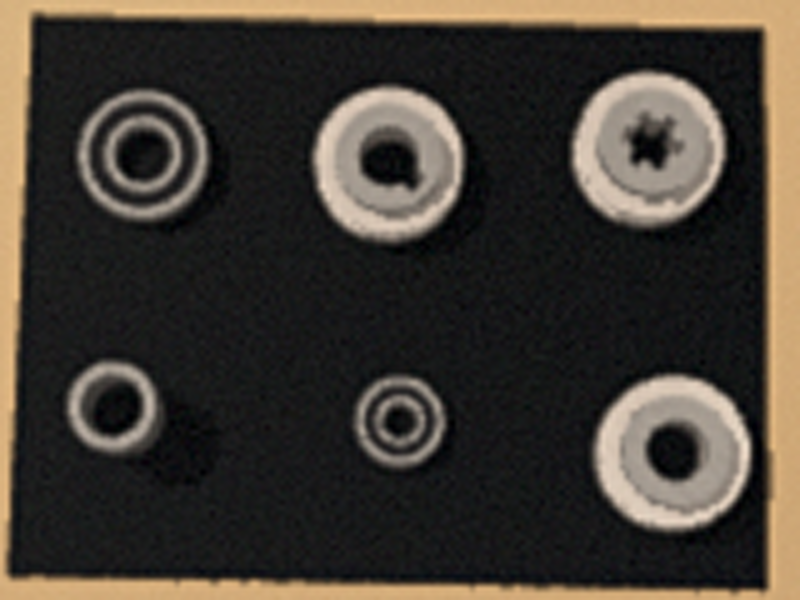

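Bores: the keyed pulley is top middle, crop (389,160). The splined one is top right (649,149) and the round one bottom right (672,453). Large bearing (144,154), small bearing (400,421), sleeve (113,404). Next step is converting these to world coordinates.

Run:
```python
from h import *
c=m.camera("top")
f=lambda u,v:((u+.5)/5-.5+234,(v+.5)/5-.5+165)
for n,u,v,z in[("keyed",388.5,162,.022),("keyboss",393,160,.033),("spl",649,149,.022),("splboss",655,146,.033),("round",672,453,.022),("large",144,154,.018),("small",400,421,.014),("sleeve",113,404,.043)]: print(n,np.round(ray(c,*f(u,v),z),4))
for n,u,v in[("d0",107,153),("d1",207,146),("d2",214,278),("d3",109,286),("s0",432,149),("s1",533,149),("s2",543,284),("s3",437,284)]: print(n,np.round(ray(c,u,v,.022),4))
for n,u,v in[("L",30,15),("R",764,28),("BR",767,588),("BL",12,576)]: print("mat",n,np.round(ray(c,*f(u,v),.003),4))
for n,u,v,z in[("mughandle",334,137,.05),("mugrim",358,107,.092),("sd",280,119,.015),("ringL",157,178,.07)]: print(n,np.round(ray(c,u,v,z),4))
```

```text
keyed [0.5964 0.0094 0.022 ]
keyboss [0.5953 0.0074 0.033 ]
spl [ 0.6032 -0.0976  0.022 ]
splboss [ 0.6025 -0.099   0.033 ]
round [ 0.4789 -0.1065  0.022 ]
large [0.5992 0.1102 0.018 ]
small [0.4909 0.0032 0.014 ]
sleeve [0.4941 0.1167 0.043 ]
d0 [0.6839 0.4357 0.022 ]
d1 [0.7016 0.2285 0.022 ]
d2 [0.4296 0.2013 0.022 ]
d3 [0.4112 0.4096 0.022 ]
s0 [ 0.7014 -0.241   0.022 ]
s1 [ 0.7041 -0.4518  0.022 ]
s2 [ 0.426  -0.4556  0.022 ]
s3 [ 0.4234 -0.2439  0.022 ]
mat L [0.6608 0.1617 0.003 ]
mat R [ 0.6592 -0.148   0.003 ]
mat BR [ 0.4259 -0.1468  0.003 ]
mat BL [0.4268 0.1602 0.003 ]
mughandle [ 0.7161 -0.0354  0.05  ]
mugrim [ 0.7653 -0.0808  0.092 ]
sd [0.7648 0.0782 0.015 ]
ringL [0.6219 0.3129 0.07  ]
```

Sizes and tray dimensions agree with the spec (208 × 274–278 mm). Before gripping I'll touch the bare mat between the parts to find the fingertip height at two openings.

```bash
cat >> h.py <<'E'
from scipy.spatial.transform import Rotation as R
def down(yaw):  # tool z down, finger axis (tool y) at angle yaw in world
    y=np.array([np.cos(yaw),np.sin(yaw),0]);z=np.array([0,0,-1.])
    return R.from_matrix(np.c_[np.cross(y,z),y,z]).as_rotvec()
O=down(0.)
H=.17
E
python3 - <<'E'
from h import *
print(m.solve_ik([.54,.06,H],O))
m.move_to([.54,.06,H],O)
print(m.get_joint_positions(),m.get_time())
for w,z0 in((.035,.045),(.06,.04)):
    m.command_gripper(w,f_grip=30); 
    m.servo_line([.545,.06,z0]); m.hold(.2)
    f0=m.get_contact_force()[2]
    z=z0
    while z>.012:
        z-=.001; m.servo_line([.545,.06,z],rate=.03)
        f=m.get_contact_force()[2]-f0
        if f>4: break
    print(w,m.get_width(),z,m.get_position()[2],f,m.get_time())
    m.servo_line([.545,.06,.05])
E
```

```text
[ 8.87532170e-02  4.19499529e-01  1.87025951e+00 -4.44089210e-16
  8.51833618e-01  8.87532170e-02]
[ 8.75692195e-02  4.19430882e-01  1.87002930e+00 -1.38939198e-04
  8.51812622e-01  8.87430585e-02] 2.925
0.035 0.03531246184656272 0.02299999999999998 0.02408599816985367 14.214935035105755 10.15
0.06 0.05980133150837935 0.018999999999999982 0.019916428138983318 11.881015074303656 16.55
```

Tips reach the mat at TCP z ≈ 0.024 (35 mm opening) and 0.020 (60 mm). I'll start with the keyed pulley.

```bash
cat >> h.py <<'E'
S=(np.array([.5637,-.348]),.01); D=(np.array([.5565,.3188]),.1)
def world(t,p):
    c,s=np.cos(t[1]),np.sin(t[1]); return t[0]+np.array([[c,-s],[s,c]])@p
def pick(p,z,w,opn,grip):
    m.command_gripper(opn,f_grip=grip)
    m.move_to([*p,H],O); m.servo_line([*p,z+.03],rate=.2); m.servo_line([*p,z],rate=.06)
    m.command_gripper(w-.015,f_grip=grip); m.hold(.2)
    print("grip",m.get_width(),m.get_grip_force())
    m.servo_line([*p,z+.02],rate=.06); m.servo_line([*p,H],rate=.2)
    ok=abs(m.get_width()-w)<.004; print("lift",m.get_width(),m.get_grip_force(),m.get_time()); return ok
def place(q,z,opn):
    m.move_to([*q,H],O); m.servo_line([*q,z+.025],rate=.2)
    f0=m.get_contact_force()[2]
    zz=z+.0015
    m.servo_line([*q,zz],rate=.04); m.hold(.1)
    while m.get_contact_force()[2]-f0<1.5 and zz>z-.001:
        zz-=.0005; m.servo_line([*q,zz],rate=.02)
    print("set",zz,m.get_position(),m.get_contact_force()[2]-f0)
    m.command_gripper(opn); m.hold(.1)
    m.servo_line([*q,z+.05],rate=.12); m.servo_line([*q,H],rate=.25); print(m.get_time())
E
python3 - <<'E'
from h import *
import cv2
if pick((.5955,.008),.0235,.060,.078,40): place(world(S,(-.05,.06)),.0245,.078)
q=m.get_position();
c=m.camera("top");cv2.imwrite("pics/t2.png",c["image"][120:300,220:560,::-1].repeat(2,0).repeat(2,1))
E
```

```text
grip 0.058827171425346506 43.336495757102966
lift 0.05847728909513952 43.29555094242096 21.0083
set 0.025 [ 0.51319551 -0.28853966  0.02518068] 2.0118539587462894
25.8083
```

View pics/t2.png

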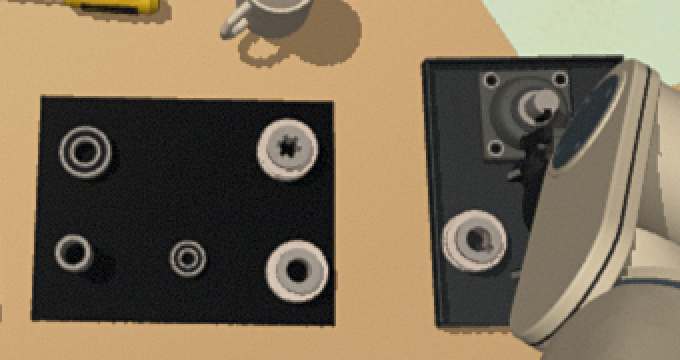

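The keyed pulley sits flat in the sander tray at crop (475,240), and the other parts haven't moved. Next are the large bearing and the sleeve.

Run:
```python
from h import *
if pick((.5992,.1102),.0245,.052,.072,40): 
    place(world(S,(-.05,-.008)),.0255,.072)
    if pick((.4941,.1167),.031,.034,.06,40): place(world(S,(-.05,-.068)),.032,.056)
```

```text
grip 0.050153930831084347 41.63683891296387
lift 0.050225699336166045 41.76936864852905 30.7583
set 0.0255 [ 0.51387333 -0.35658396  0.02614178] 5.762062391014982
36.3667
grip 0.03285788204547449 39.72664833068848
lift 0.03308795751608028 39.84966516494751 41.4833
set 0.032 [ 0.51437814 -0.41650217  0.03240869] 6.793735492227168
47.225
```

Run:
```python
from h import *
import cv2
if pick((.4909,.0032),.0275,.035,.055,30):
    place(world(D,(-.05,-.045)),.0285,.055)
    if pick((.6028,-.0983),.0235,.060,.078,40): place(world(D,(-.05,.035)),.0245,.078)
m.move_to([.5,0.03,.35],O)
c=m.camera("top");cv2.imwrite("pics/t3.png",c["image"][:,:,::-1])
c=m.camera("scene");cv2.imwrite("pics/s3.png",c["image"][:,:,::-1])
```

```text
grip 0.0332757818806306 29.705581068992615
lift 0.03335181772702981 29.857071340084076 52.1167
set 0.0285 [0.51132107 0.26907098 0.02898528] 5.193539446334552
57.0
grip 0.05858980141975478 43.40598821640015
lift 0.05835617052671369 43.39128255844116 61.925
set 0.025 [0.5033318  0.34867623 0.02525918] 3.888959492729298
67.225
```

View pics/t3.png

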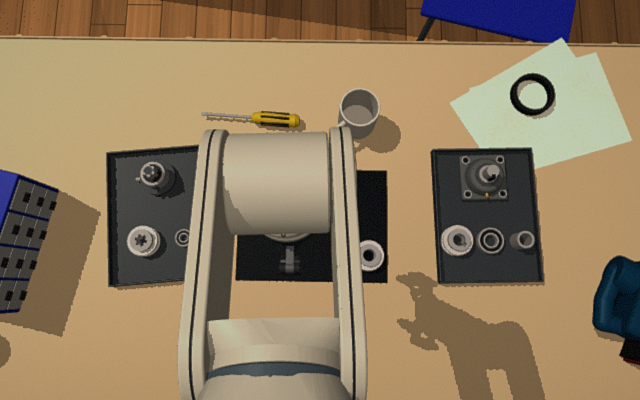

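View pics/s3.png

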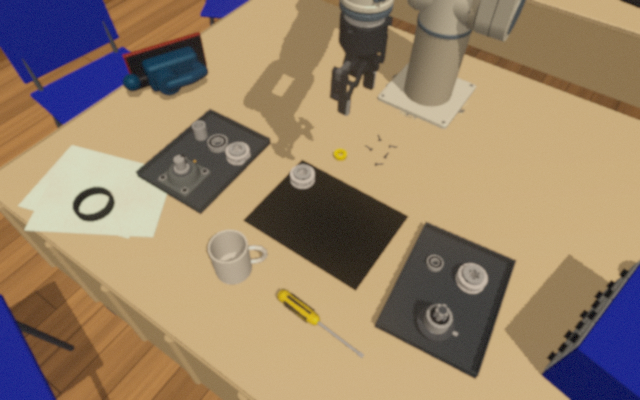

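The views show all five parts upright in the right trays. In the top view, the sander tray has the keyed pulley (457,240), large bearing (490,240) and sleeve (521,240). The drill tray has the splined pulley (143,240) and small bearing (183,237). The round pulley, mug and screwdriver haven't moved, and the gripper is clear.

```bash
python3 -c "
from rig import manip as m
m.hold(.3);print(m.sign_off(),m.get_time())"
```

```text
the job is handed in; nothing more can be done
the job is handed in; nothing more can be done
```

The job is handed in: both kits are made up, with all five parts standing in the correct trays in the final camera views and the round pulley, mug and screwdriver unmoved; the hand-in call gave no pass or fail result.

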